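# Show the ball dish's tag to the scanner

## Robot

A 7-joint arm with a two-finger parallel gripper is mounted at the origin on the work surface. World frame = base frame: x ahead of the robot, y to its left, z up, the work surface at z = 0. Lengths are in m, angles in rad, forces in N, time in s.
With the tool pointing down it reaches from about 0.425 to 0.825 m from the base axis. Payload 3.6 kg.
Tool frame: the origin (TCP) lies at the very end of the fingers, on their centre line; the grasp point (between the pads) lies 19 mm behind it; z points along the fingers, y is the line along which they close (so a half turn about z gives the same grasp; the last joint's range is limited). The gripper opens to 85 mm and grips with 20 to 120 N. Pads are 22 mm wide; open, the fingers measure 114 mm over their backs; the gripper's body (76 mm by 85 mm) begins 54 mm behind the grasp point. The pads swing forward as they close: fully open they stand 13 mm farther back than shut.
Start: joints at [1.185, 0.615, -0.013, 1.423, 0.008, 1.103, -0.04], TCP at [0.228, -0.609, 0.231] pointing down, gripper open.
Joint ranges: [-3.12, 3.12], [-0.3, 2.06], [-1.34, 1.32], [0.26, 2.42], [-1.36, 4.5], [0.01, 1.98], [-2.84, 2.84]. Speed limits (rad/s): [2.79, 2.79, 3.14, 3.14, 3.14, 3.14, 3.14].

## Interface

Orientations are given as a 3x3 rotation matrix whose columns are the frame's x, y, z axes.
In Python, from station import observe, get_image, camera_params, sign_off gives the robot as it stands.
- The arm moves only by the tool move_arm, never from a script. Its argument "plan" is a list of rows, each an object of numbers: "tx", "ty", "tz": the shift along the world's x, y, z in m; "yaw": the turn about the world's z in rad. In form: [{"tx": .., "ty": .., "tz": .., "yaw": ..}, ...]. A call has 1 to 20 rows; each row is the pose to reach, as a shift and turn from the pose commanded when the call began; what a row does not reach only later rows make up. A row lasts 1/10 s, in which the tool goes at most 50 mm and 8.59 degrees, less where a joint would pass 70% of its speed; a pose out of reach is approached as far as the arm can. A call with a gripper value outside its range is refused whole. "claw" is the closure, from 0 (fully open) to 1 (shut), set as the call begins (left out, the last holds). The fingers move at their own pace and stop on an object; "squeeze" is the grip in N (left out, the last holds). Time passes only in rows, so rows that repeat a pose let the fingers close. It gives the time, the measured TCP pose, the force, the opening and the grip force at its end, in the units of the state.
- observe(): the state, without advancing time (a new reading comes with each control period).
- get_image(name): name is "scene" or "side" or "wrist"; returns (picture, depth): 384x512x3 uint8, red, green, blue; 384x512 float32, m along the optical axis (not along the pixel's ray), 0 where there is no reading.
- camera_params(name): a dict with "K" (3x3 intrinsics, pixels), "k1" (the pictures are not rectified: a ray, as slopes to the right and down, at radius r is drawn at 1 + k1 r^2 times it, then the intrinsics apply), "rvec" (rotation vector, rad) and "tvec" (3), from world to camera coordinates, as OpenCV has them. Camera axes: x right, y down, z forward; pixel columns grow to the right and rows downward; lengths in m; the calibration is good to about 2 mm. A picture is of the moment at which its call begins: read the wrist's pose just before it. camera_params takes no time and is no camera call; for the wrist camera it gives the pose at the moment of the call.
- sign_off(): hands the job in; it is judged then, once.
The state is a dict: "clock": time; "joints": joint angles; "qd": joint speeds; "joint_efforts": joint torques, N m; "tool_pos": TCP position; "tcp_rot": TCP orientation; "force": force on the tool from outside, world axes, zero at the start; "ft_torque": the same for the moment, N m; "opening": finger opening in m; "grasp_force": force on a finger pad.
Only numpy, scipy, OpenCV 4.12 (cv2) and the standard library are available. Lean on these libraries where they do the work, as an engineer would, in place of code of your own. Each camera call takes 0.05 s, during which the arm holds its last target. There are 200 camera calls.

## Task

Lift the small steel dish with the loose bearing ball off the bench scale and show its bar-code tag to the scanner: turn it about a quarter turn so that the tag faces the scanner window squarely, gently, keeping the dish level and the ball lying near the middle all the way. Finish still holding the dish in the air, level and quite still, with the tag in line with the middle of the window and about 8 cm from it; do not bump the scanner, and leave everything else as it stands.

Things in the scene. Friction and masses are not known exactly. Their poses are not given: they have to be found in the camera images.
- dish: plain steel parts dish on the bench scale, with a ball in it: 66 mm across outside, upright wall 26 mm high, 2.5 mm thick, 0.10 to 0.16 kg; grip it across the outside, fingers on its +y and -y sides. Rubber floor dished (radius 120 mm), its middle 4 mm above the underside. Origin: centre of the underside; z up; -x is the way its tag faces (at the start, towards the scale's display end)
- dish_tag (a point): middle of the front of the dish's tag, a flat steel holder 30 mm wide and 18 mm high with a paper bar-code label, upright on the dish's wall: 37.5 mm from the dish's axis on its -x side, 13.5 mm above the dish's underside; same axes as the dish
- ball_center (a point): centre of the loose steel ball (19 mm diameter, 28 g) that lies in the middle of the dish; it rolls easily (a quick start or stop of the dish sends it to the side), settles towards the middle while the dish is level, and meets the wall when 21 mm off the middle; when it lies in the middle its centre is 13.5 mm above the dish's underside
- scale: bench scale, grey housing 215 (x) by 180 (y) mm, fixed to the bench. Its steel weighing platform, 150 by 160 mm, is 45 mm above the bench; the platform's middle lies 28 mm from the origin along +x, its dark display and keys at the -x end. Origin: centre of the underside; z up
- scanner: bar-code scanner fixed to the bench: black head 56 by 76 by 84 mm on a short stem and round foot (92 mm across), 166 mm high in all. It looks level along its own -x. Origin: centre of the foot's underside; z up
- scanner_window (a point): middle of the scanner's window: 30 mm in front (-x) of the scanner's origin, 120 mm above the bench; same axes as the scanner, so the window faces -x
- empty_dish: a second steel dish of the same make, empty, standing on the bench; a bystander; origin: centre of its underside
- bearing: a wheel bearing, steel ring 72 mm across, 34 mm high, lying flat on the bench; a bystander; origin: centre of its underside
- oil_filter: a white oil filter canister, 76 mm across, 80 mm high, standing; a bystander; origin: centre of its underside
- tape_roll: a roll of packing tape lying flat, 100 mm across, 48 mm high; a bystander; origin: centre of its underside
- grease_tin: a tin with a lid, 88 mm across, 76 mm high, standing; a bystander; origin: centre of its underside
- brake_pad: a brake pad lying flat, 118 by 50 by 16 mm; a bystander; origin: centre of its underside
- screwdriver: a screwdriver lying on the bench, about 200 mm long; a bystander

How it is judged:
By the outcome, as a careful person would: the job done as asked, in the order asked, and still so for the second after the job is handed in, while the arm keeps its last pose, push and grip.
It also fails if it takes over 43 s, if anything falls off the work surface, if the arm or the gripper's body presses on something with over 40 N, if the wrist force passes 120 N, or if a joint passes its speed limit or range.

## Working session

There is one attempt and no reset: what is moved stays moved. The work goes in short steps, Python scripts to look and compute and a tool call to move; the robot and the scene stay as the last step left them, time stands still between calls to the robot, and variables do not carry over. Pictures are saved under pics/ and viewed, at most 10 in all, crops included, and the job is handed in when it is done.

Besides the shell and the picture viewer there is one more tool, called after "Request:" in YAML: its name, and indented under it one key for each argument. move_arm: Moves the arm, as the interface text tells. Its arguments: {"type":"object","properties":{"plan":{"type":"array"},"claw":{"type":"number"},"squeeze":{"type":"number"}},"required":["plan"]}

```bash
mkdir -p pics
cat > h.py <<'E'
import numpy as np, cv2
from station import observe, get_image, camera_params, sign_off
def cloud(name):
    p=camera_params(name); im,d=get_image(name)
    K=np.array(p["K"]);k1=p["k1"]
    v,u=np.mgrid[0:384,0:512]
    pts=np.stack([u,v],-1).reshape(-1,1,2).astype(float)
    n=cv2.undistortPoints(pts,K,np.array([k1,0,0,0.]),None,None,None).reshape(384,512,2) if False else cv2.undistortPoints(pts,K,np.array([k1,0,0,0.])).reshape(384,512,2)
    c=np.dstack([n*d[...,None],d])
    R=cv2.Rodrigues(np.array(p["rvec"],float))[0]; t=np.array(p["tvec"],float).ravel()
    w=(c-t)@R
    w[d==0]=np.nan
    return im,w
E
python3 - <<'E'
from h import *
s=observe(); print({k:np.round(v,3).tolist() for k,v in s.items()})
a=[]
for n in("scene","side"):
    im,w=cloud(n); np.savez(n+"0.npz",im=im,w=w); a.append(im[...,::-1])
    cv2.imwrite(f"pics/{n}0.png",cv2.resize(im[...,::-1],(800,600)))
E
```

```text
{'clock': 0.0, 'joints': [1.185, 0.616, -0.013, 1.425, 0.008, 1.103, -0.04], 'qd': [-0.001, 0.0, 0.001, -0.0, 0.001, -0.001, -0.0], 'joint_efforts': [0.0, -46.921, 0.259, -17.103, 0.01, 0.01, -0.0], 'tool_pos': [0.228, -0.608, 0.23], 'tcp_rot': [[0.936, 0.351, -0.001], [0.351, -0.936, 0.002], [-0.0, -0.003, -1.0]], 'force': [0.079, 0.222, -0.474], 'ft_torque': [-0.059, 0.033, 0.044], 'grasp_force': 0.0, 'opening': 0.085}
```

View pics/scene0.png

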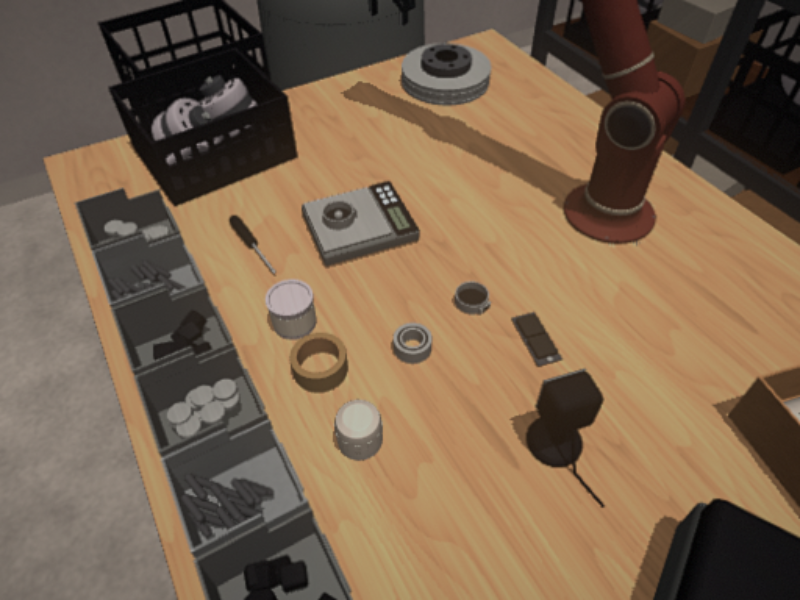

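View pics/side0.png

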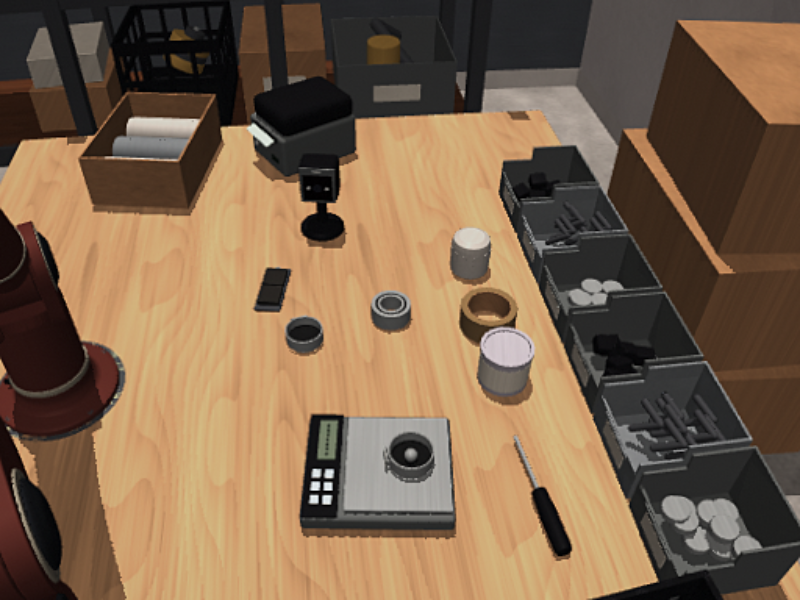

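The scene view shows the dish at about (338,213) on the scale and the scanner at (560,410). In the side view they are at (410,455) and (321,190), with the scanner window facing the camera. Next I'll measure them.

Run:
```python
from h import *
from scipy.optimize import least_squares
f=640/1000
def circ(P,r0=None):
    m=P.mean(0)
    g=lambda q:np.hypot(P[:,0]-q[0],P[:,1]-q[1])-q[2]
    return least_squares(g,[*m,.03],loss='soft_l1',f_scale=.001).x
for n,dp,sp in(("scene",(338,213),(562,405)),("side",(410,455),(321,185))):
    z=np.load(n+"0.npz");w=z['w'];im=z['im']
    c=w[int(dp[1]*f),int(dp[0]*f)]; print(n,"dish px",c.round(3))
    near=np.hypot(w[...,0]-c[0],w[...,1]-c[1])
    pl=w[(near<.06)&(near>.042)&(abs(w[...,2]-.045)<.01)]; print("platform z",np.median(pl[:,2]).round(4), len(pl))
    m=(near<.06)&(w[...,2]>.064)&(w[...,2]<.08)
    P=w[m]; q=circ(P[:,:2]);print("dish top z",P[:,2].max().round(4),"circ",q.round(4),len(P))
    m=(near<.06)&(w[...,2]>.051)&(w[...,2]<.08)
    P=w[m]; r=P[:,:2]-q[:2]; R=np.hypot(*r.T); o=(R>.0355)&(R<.045)
    print("outer pts",np.c_[P[o],np.degrees(np.arctan2(r[o,1],r[o,0]))].round(3)[:40].tolist())
    # scale platform
    m=(abs(w[...,2]-.045)<.004)&(near<.25)
    rect=cv2.minAreaRect((w[m][:,:2]*1000).astype(np.float32));print("scale lvl rect",rect,m.sum())
    # scanner
    s=w[int(sp[1]*f),int(sp[0]*f)]; print("scanner px",s.round(3))
    m=(np.hypot(w[...,0]-s[0],w[...,1]-s[1])<.15)&(w[...,2]>.088)&(w[...,2]<.18)
    P=w[m]; rect=cv2.minAreaRect((P[:,:2]*1000).astype(np.float32));print("head rect",rect,"z",P[:,2].min(),P[:,2].max(),len(P))
    np.save(n+"_head.npy",P)
    t=P[P[:,2]>.160]; print("top rect",cv2.minAreaRect((t[:,:2]*1000).astype(np.float32)) if len(t)>5 else None,len(t))
    m=(np.hypot(w[...,0]-s[0],w[...,1]-s[1])<.1)&(w[...,2]>.004)&(w[...,2]<.03)
    P=w[m];print("foot",cv2.minEnclosingCircle((P[:,:2]*1000).astype(np.float32)),len(P))
```

```text
scene dish px [ 0.558 -0.234  0.066]
platform z 0.0436 275
dish top z 0.0734 circ [ 0.5573 -0.2357  0.0314] 93
outer pts [[0.522, -0.246, 0.068, -163.152], [0.521, -0.242, 0.066, -170.529], [0.519, -0.237, 0.065, -177.597], [0.522, -0.232, 0.065, 174.423], [0.521, -0.227, 0.064, 167.284], [0.523, -0.223, 0.064, 160.374], [0.523, -0.223, 0.06, 160.056], [0.525, -0.22, 0.059, 153.689], [0.52, -0.222, 0.055, 159.349], [0.522, -0.219, 0.054, 154.188], [0.569, -0.202, 0.07, 70.495], [0.58, -0.206, 0.055, 53.051]]
scale lvl rect ((552.6508178710938, -167.71717834472656), (300.5267028808594, 270.14898681640625), 82.34000396728516) 1138
scanner px [0.498 0.401 0.165]
head rect ((467.64556884765625, 389.0621337890625), (64.02091217041016, 77.17214965820312), 81.2704086303711) z 0.08917819041730495 0.1696092635955346 1341
top rect ((465.884765625, 388.1853332519531), (58.739532470703125, 75.04418182373047), 79.08231353759766) 682
foot ((496.6421813964844, 404.08148193359375), 97.74520111083984) 723
side dish px [ 0.553 -0.243  0.067]
platform z 0.0456 800
dish top z 0.0757 circ [ 0.5546 -0.238
[... 678 characters left out ...]
733], [0.519, -0.251, 0.066, -159.358], [0.517, -0.248, 0.057, -165.432], [0.519, -0.249, 0.058, -162.978], [0.517, -0.248, 0.053, -165.433], [0.519, -0.25, 0.056, -161.385], [0.519, -0.249, 0.051, -162.236]]
scale lvl rect ((580.8020629882812, -212.06556701660156), (398.5345458984375, 228.23126220703125), 15.121606826782227) 3958
scanner px [0.466 0.356 0.13 ]
head rect ((462.9674987792969, 384.6216735839844), (66.55632781982422, 76.58789825439453), 78.68141174316406) z 0.08863106770819194 0.17061628346515817 767
top rect ((464.55572509765625, 386.8745422363281), (61.56012725830078, 73.71011352539062), 78.95106506347656) 254
foot ((466.0747375488281, 356.72607421875), 97.52435302734375) 427
```

Run:
```python
from h import *
from scipy.optimize import least_squares
for n in("scene","side"):
    z=np.load(n+"0.npz");w=z['w'];im=z['im']
    near=np.hypot(w[...,0]-.555,w[...,1]+.236)
    # housing edge: points z .035-.05 connected near scale
    m=((w[...,2]>.03)&(w[...,2]<.08)&(near<.2)).astype(np.uint8)
    k,l=cv2.connectedComponents(m); 
    v,u=np.unravel_index(np.nanargmin(abs(near-.05)+9*abs(w[...,2]-.045)),near.shape)
    P=w[l==l[v,u]]; print(n,"scale",cv2.minAreaRect((P[:,:2]*1000).astype(np.float32)),len(P))
    P=np.load(n+"_head.npy"); 
    t=P[P[:,2]>.155]; print("top z",np.median(t[:,2]))
    # front face: local direction -101deg
    a=np.radians(79); X=np.array([np.cos(a),np.sin(a)]);Y=np.array([-X[1],X[0]])
    c=np.array([.465,.387]); q=(P[:,:2]-c); px=q@X;py=q@Y
    print("local x pct",np.percentile(px,[1,5,50,95,99]).round(4),"y",np.percentile(py,[1,5,50,95,99]).round(4))
    o=(px<-.02)&(P[:,2]<.16)&(P[:,2]>.09)&(abs(py)<.034)
    if o.sum()>30:
        F=np.c_[py[o],P[o][:,2]-.12,np.ones(o.sum())]
        r=least_squares(lambda s:F@s-px[o],[0,0,-.03],loss='soft_l1',f_scale=.001).x
        print("front plane x=",r.round(4),"n",o.sum(), "yaw adj deg",np.degrees(np.arctan(r[0])).round(2))
    # foot
    near=np.hypot(w[...,0]-c[0],w[...,1]-c[1])
    P=w[(near<.075)&(w[...,2]>.006)&(w[...,2]<.03)];print("foot rect",cv2.minAreaRect((P[:,:2]*1000).astype(np.float32)),len(P))
    # tag
    near=np.hypot(w[...,0]-.556,w[...,1]+.237)
    o=(near>.0355)&(near<.046)&(w[...,2]>.053)&(w[...,2]<.074)&(w[...,0]<.53); P=w[o]
    r=np.polyfit(P[:,1]+.236,P[:,0],1); print("tag",r.round(4),np.degrees(np.arctan(r[0])),P[:,1].min(),P[:,1].max())
for n,(x0,y0) in {"empty":(0,0)}.items(): pass
z=np.load("side0.npz");w=z['w']
for nm,p in dict(empty=(304,335),bearing=(391,312),filter=(470,240),tape=(488,300),tin=(506,345),pad=(272,290),tray=(640,410)).items():
    print(nm,w[int(p[1]*.64),int(p[0]*.64)].round(3))
im=z['im']; cv2.imwrite("pics/c1.png",cv2.resize(im[80:165,170:240,::-1],None,fx=7,fy=7,interpolation=cv2.INTER_CUBIC))
```

```text
scene scale ((512.7445678710938, -230.4825439453125), (183.49278259277344, 212.40367126464844), 82.5819320678711) 2284
top z 0.16419537185414107
local x pct [-0.0269 -0.0236  0.0139  0.0308  0.0315] y [-0.0394 -0.0386 -0.012   0.0288  0.0341]
foot rect ((468.6840515136719, 395.37237548828125), (75.74321746826172, 101.24140930175781), 36.20476150512695) 656
tag [0.2059 0.5196] 11.633931558547495 -0.2372980403872205 -0.21869843744991588
side scale ((509.06689453125, -234.41690063476562), (181.20785522460938, 215.8343505859375), 82.58977508544922) 6362
top z 0.16523777052557193
local x pct [-0.0341 -0.0319 -0.0258  0.0151  0.0243] y [-0.0365 -0.0353 -0.0011  0.0335  0.0368]
front plane x= [ 0.0082  0.0104 -0.0282] n 429 yaw adj deg 0.47
foot rect ((463.0011901855469, 381.5580749511719), (89.60894775390625, 84.0059585571289), 3.598008871078491) 365
tag [0.0479 0.5195] 2.7434862944898226 -0.2514226998104412 -0.22069991359717994
empty [0.413 0.071 0.008]
bearing [0.57  0.084 0.036]
filter [0.734 0.213 0.081]
tape [0.75  0.101 0.027]
tin [ 0.737 -0.055  0.075]
pad [0.36  0.187 0.018]
tray [ 0.94  -0.167  0.013]
```

Request:
move_arm:
  plan:
    - {"tx": 0.01,"ty": 0.01,"tz": 0,"yaw": 0.14}
    - {"tx": 0.025,"ty": 0.03,"tz": 0,"yaw": 0.28}
    - {"tx": 0.04,"ty": 0.05,"tz": 0,"yaw": 0.42}
    - {"tx": 0.06,"ty": 0.07,"tz": 0,"yaw": 0.56}
    - {"tx": 0.08,"ty": 0.09,"tz": 0,"yaw": 0.7}
    - {"tx": 0.1,"ty": 0.11,"tz": 0,"yaw": 0.84}
    - {"tx": 0.12,"ty": 0.135,"tz": 0,"yaw": 0.98}
    - {"tx": 0.14,"ty": 0.16,"tz": 0,"yaw": 1.12}
    - {"tx": 0.16,"ty": 0.185,"tz": 0,"yaw": 1.26}
    - {"tx": 0.18,"ty": 0.21,"tz": 0,"yaw": 1.4}
    - {"tx": 0.2,"ty": 0.23,"tz": 0,"yaw": 1.54}
    - {"tx": 0.22,"ty": 0.25,"tz": 0,"yaw": 1.68}
    - {"tx": 0.24,"ty": 0.27,"tz": 0,"yaw": 1.82}
    - {"tx": 0.26,"ty": 0.29,"tz": -0.01,"yaw": 1.96}
    - {"tx": 0.28,"ty": 0.31,"tz": -0.02,"yaw": 2.1}
    - {"tx": 0.295,"ty": 0.33,"tz": -0.03,"yaw": 2.24}
    - {"tx": 0.31,"ty": 0.35,"tz": -0.04,"yaw": 2.38}
    - {"tx": 0.32,"ty": 0.36,"tz": -0.05,"yaw": 2.52}
    - {"tx": 0.325,"ty": 0.367,"tz": -0.06,"yaw": 2.66}
    - {"tx": 0.328,"ty": 0.371,"tz": -0.06,"yaw": 2.75}
  claw: 0

```text
clock: 2.1
tool_pos: [0.5554, -0.2364, 0.1691]
tcp_rot: [[-1.0, 0.027, -0.004], [0.027, 1.0, 0.002], [0.004, 0.002, -1.0]]
force: [0.1, 0.5, -1.0]
opening: 0.0856
grasp_force: 0.0
```

Run:
```python
from h import *
s=observe(); print({k:np.round(v,4).tolist() for k,v in s.items() if k in('clock','joints','qd','tool_pos','tcp_rot')})
im,w=cloud("wrist"); np.savez("wrist1.npz",im=im,w=w)
cv2.imwrite("pics/w1.png",cv2.resize(im[...,::-1],(800,600)))
```

```text
{'clock': 2.1, 'joints': [0.7897, 0.7067, -0.7295, 1.6239, 0.5304, 1.0232, 1.4383], 'qd': [0.04, 0.0635, -0.224, -0.0574, 0.1712, 0.1066, 0.6572], 'tool_pos': [0.5554, -0.2364, 0.1691], 'tcp_rot': [[-0.9996, 0.0267, -0.0039], [0.0267, 0.9996, 0.0018], [0.0039, 0.0017, -1.0]]}
```

View pics/w1.png

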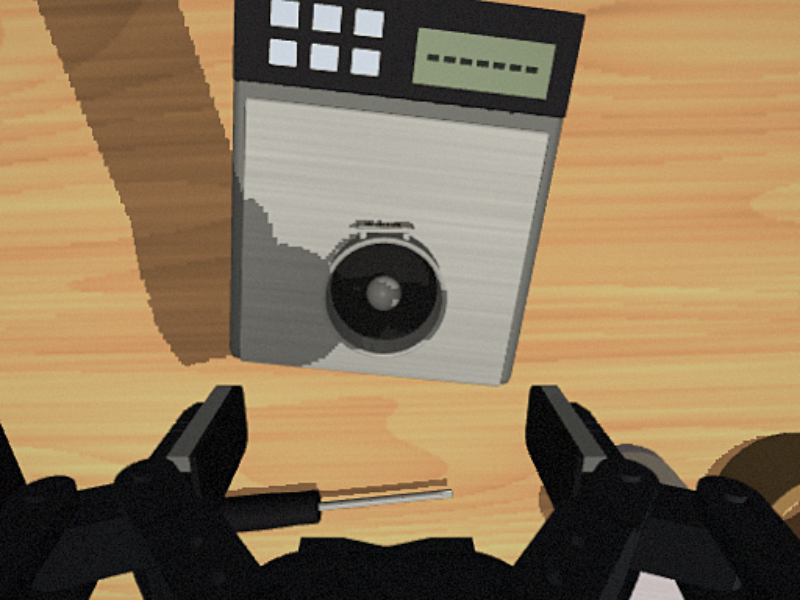

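The wrist view shows the dish at (385,294), its tag at (382,225), and the ball in the middle. The fingertips are at (230,387) and (543,387).

Run:
```python
from h import *
from scipy.optimize import least_squares
s=observe(); T=s['tool_pos'];R=np.array(s['tcp_rot'])
w=np.load("wrist1.npz")['w']
print(T,np.degrees(np.arctan2(R[1,1],R[0,1])))
near=np.hypot(w[...,0]-.556,w[...,1]+.237)
P=w[(near<.04)&(w[...,2]>.065)&(w[...,2]<.08)]
P=P[np.hypot(P[:,0]-.556,P[:,1]+.237)<.036]
q=least_squares(lambda q:np.hypot(P[:,0]-q[0],P[:,1]-q[1])-q[2],[.556,-.237,.033],loss='soft_l1',f_scale=.001).x
print("rim",q.round(4),np.median(P[:,2]),len(P))
print("platform",np.nanmedian(w[(near>.045)&(near<.06)][:,2]))
# tag
v0,v1,u0,u1=[int(x*.64) for x in(214,240,335,430)]
B=w[v0:v1,u0:u1].reshape(-1,3); B=B[(B[:,2]>.058)&(B[:,2]<.08)]
x=B[:,0]; 
o=(x<q[0]-.0325); C=B[o]; rect=cv2.minAreaRect((C[:,:2]*1000).astype(np.float32)); print("tag rect",rect,len(C))
# front-most points per y bin
ys=np.round(C[:,1]/.003).astype(int)
for k in np.unique(ys): print(k*.003,C[ys==k,0].min().round(4),end="; ")
# fingertips
for a,b in((150,260),(520,600)):
    F=w[int(385*.64):int(500*.64),int(a*.64):int(b*.64)].reshape(-1,3); F=F[F[:,2]>.1]
    L=(F-T)@R; print("\nfinger tool-frame z max",np.percentile(L[:,2],[90,99,100]).round(4),"y",np.percentile(L[:,1],[1,50,99]).round(4),"x",np.percentile(L[:,0],[1,50,99]).round(4))
```

```text
[ 0.55619797 -0.23592387  0.16977591] 88.58078649017115
rim [ 0.5559 -0.2385  0.0312] 0.07118341450934929 1392
platform 0.20732323022997565
tag rect ((520.7630004882812, -236.92100524902344), (4.687099933624268, 29.772104263305664), 0.38375648856163025) 199
-0.252 0.5191; -0.249 0.5186; -0.246 0.5185; -0.243 0.5185; -0.24 0.5187; -0.23700000000000002 0.5189; -0.234 0.5188; -0.231 0.5191; -0.228 0.5192; -0.225 0.5195; -0.222 0.52; 
finger tool-frame z max [-0.0218 -0.0147 -0.013 ] y [-0.0567 -0.044  -0.0396] x [-0.0097  0.0087  0.0136]

finger tool-frame z max [-0.0207 -0.0143 -0.0125] y [0.0376 0.0421 0.0544] x [-0.0097  0.0077  0.0128]
```

Request:
move_arm:
  plan:
    - {"tx": 0,"ty": -0.002,"tz": -0.005,"yaw": -0.01}
    - {"tx": 0,"ty": -0.002,"tz": -0.015,"yaw": -0.01}
    - {"tx": 0,"ty": -0.002,"tz": -0.03,"yaw": -0.01}
    - {"tx": 0,"ty": -0.002,"tz": -0.045,"yaw": -0.01}
    - {"tx": 0,"ty": -0.002,"tz": -0.06,"yaw": -0.01}
    - {"tx": 0,"ty": -0.002,"tz": -0.075,"yaw": -0.01}
    - {"tx": 0,"ty": -0.002,"tz": -0.09,"yaw": -0.01}
    - {"tx": 0,"ty": -0.002,"tz": -0.102,"yaw": -0.01}
    - {"tx": 0,"ty": -0.002,"tz": -0.112,"yaw": -0.01}
    - {"tx": 0,"ty": -0.002,"tz": -0.12,"yaw": -0.01}
    - {"tx": 0,"ty": -0.002,"tz": -0.125,"yaw": -0.01}
    - {"tx": 0,"ty": -0.002,"tz": -0.128,"yaw": -0.01}
    - {"tx": 0,"ty": -0.002,"tz": -0.129,"yaw": -0.01}
    - {"tx": 0,"ty": -0.002,"tz": -0.129,"yaw": -0.01}
    - {"tx": 0,"ty": -0.002,"tz": -0.129,"yaw": -0.01}
  claw: 0

```text
clock: 3.65
tool_pos: [0.5566, -0.2396, 0.0427]
tcp_rot: [[-0.999, 0.043, 0.001], [0.043, 0.999, -0.0], [-0.001, -0.0, -1.0]]
force: [0.6, -0.8, -0.7]
opening: 0.0855
grasp_force: 0.0
```

Run:
```python
from h import *
s=observe(); print({k:np.round(v,4).tolist() for k,v in s.items() if k in('clock','force','tool_pos','tcp_rot')})
im,w=cloud("wrist"); np.savez("wrist2.npz",im=im,w=w)
im2,w2=cloud("side"); np.savez("side2.npz",im=im2,w=w2)
a=cv2.resize(im[...,::-1],(400,300)); b=cv2.resize(im2[220:355,170:350,::-1],(400,300))
cv2.imwrite("pics/w2.png",cv2.resize(np.hstack([a,b]),(800,300)))
```

```text
{'clock': 3.65, 'tool_pos': [0.5566, -0.2396, 0.0427], 'tcp_rot': [[-0.9991, 0.0427, 0.0008], [0.0427, 0.9991, -0.0003], [-0.0008, -0.0003, -1.0]], 'force': [0.5996, -0.8184, -0.726]}
```

View pics/w2.png

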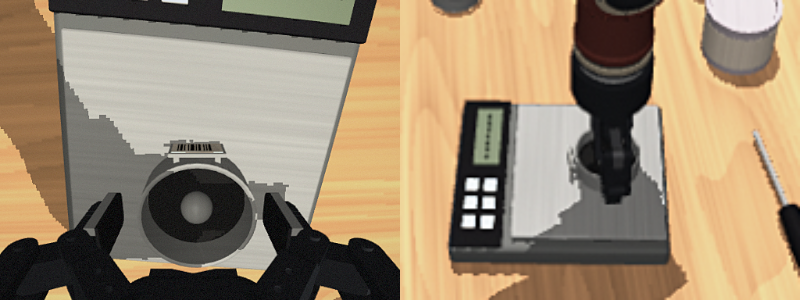

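In the left half, the dish spans columns 142–252 and sits slightly nearer the right finger (fingers at 124 and 257). In the right half, the open gripper straddles the dish. Before closing, I'll check how well it is centred.

Run:
```python
from h import *
from scipy.optimize import least_squares
s=observe(); T=s['tool_pos'];R=np.array(s['tcp_rot'])
w=np.load("wrist2.npz")['w']; L=(w-T)@R
near=np.hypot(L[...,0],L[...,1])
print(np.nanmedian(w[100:150,150:250,2]))
for zl,zh in((-.034,-.022),):
    m=(near<.0375)&(L[...,2]>zl)&(L[...,2]<zh); P=L[m]
    print(len(P),P[:,2].min(),P[:,2].max())
    q=least_squares(lambda q:np.hypot(P[:,0]-q[0],P[:,1]-q[1])-q[2],[0,0,.032],loss='soft_l1',f_scale=.001).x
    print("rim in tool frame",q.round(4))
m=(abs(L[...,0])<.015)&(abs(L[...,1])>.0365)&(abs(L[...,1])<.06)&(L[...,2]>-.08)&(L[...,2]<-.01)
for sg in(-1,1):
    F=L[m&(L[...,1]*sg>0)]; print(sg,"inner |y| pct",np.percentile(F[:,1]*sg,[0,2,10,50]).round(4),"zmax",F[:,2].max().round(4),len(F))
B=L[(near<.012)&(L[...,2]>-.03)]; print("ball top",B[B[:,2]<np.percentile(B[:,2],10)].mean(0).round(4))
s=observe();print(s['tool_pos'].round(4) if hasattr(s['tool_pos'],'round') else s['tool_pos'],s['clock'])
```

```text
0.04580982808589963
6072 -0.0316407693497244 -0.02200156524966528
rim in tool frame [0.0011 0.0016 0.0313]
-1 inner |y| pct [0.0367 0.0407 0.0429 0.047 ] zmax -0.0136 6158
1 inner |y| pct [0.0366 0.04   0.0422 0.0467] zmax -0.0131 6362
ball top [ 0.0008  0.0015 -0.0255]
[ 0.5565 -0.2397  0.0427] 3.75
```

Request:
move_arm:
  plan:
    - {"tx": -0.001,"ty": 0.0015,"tz": -0.001,"yaw": 0}
    - {"tx": -0.001,"ty": 0.0015,"tz": -0.001,"yaw": 0}
    - {"tx": -0.001,"ty": 0.0015,"tz": -0.001,"yaw": 0}
    - {"tx": -0.001,"ty": 0.0015,"tz": -0.001,"yaw": 0}
  claw: 0.15
  squeeze: 30

```text
clock: 4.15
tool_pos: [0.5553, -0.2381, 0.0413]
tcp_rot: [[-0.999, 0.043, 0.0], [0.043, 0.999, -0.0], [-0.0, -0.0, -1.0]]
force: [0.3, -0.0, 0.3]
opening: 0.0723
grasp_force: 0.0
```

Request:
move_arm:
  plan:
    - {"tx": 0,"ty": 0,"tz": 0,"yaw": 0}
    - {"tx": 0,"ty": 0,"tz": 0,"yaw": 0}
    - {"tx": 0,"ty": 0,"tz": 0,"yaw": 0}
    - {"tx": 0,"ty": 0,"tz": 0,"yaw": 0}
    - {"tx": 0,"ty": 0,"tz": 0,"yaw": 0}
    - {"tx": 0,"ty": 0,"tz": 0,"yaw": 0}
  claw: 0.35
  squeeze: 40

```text
clock: 4.75
tool_pos: [0.5555, -0.238, 0.0418]
tcp_rot: [[-0.999, 0.043, 0.0], [0.043, 0.999, -0.0], [-0.0, -0.0, -1.0]]
force: [-1.7, 0.5, 5.0]
opening: 0.0654
grasp_force: 45.0
```

```bash
cat > chk.py <<'E'
from h import *
from scipy.optimize import least_squares
s=observe(); T=np.array(s['tool_pos']);R=np.array(s['tcp_rot'])
print({k:np.round(v,4).tolist() for k,v in s.items() if k in('clock','force','tool_pos','tcp_rot','opening','grasp_force','joints')})
im,w=cloud("wrist"); L=(w-T)@R
near=np.hypot(L[...,0],L[...,1])
P=L[(near<.0375)&(L[...,2]>-.036)&(L[...,2]<-.026)]
q=least_squares(lambda q:np.hypot(P[:,0]-q[0],P[:,1]-q[1])-q[2],[0,0,.032],loss='soft_l1',f_scale=.001).x
d=np.hypot(P[:,0]-q[0],P[:,1]-q[1]); P=P[(abs(d-.0315)<.0025)]
top=P[P[:,2]<np.percentile(P[:,2],40)]
r=np.linalg.lstsq(np.c_[top[:,:2],np.ones(len(top))],top[:,2],rcond=None)[0]
print("rim tool frame",q.round(4),"rim z med",np.median(top[:,2]).round(4),"tilt deg",np.degrees(r[:2]).round(2))
g=im.astype(float).mean(-1)
B=L[(np.hypot(L[...,0]-q[0],L[...,1]-q[1])<.024)&(L[...,2]<np.median(top[:,2])+.012)]
if len(B)>10: print("ball",np.median(B,0).round(4),len(B))
cv2.imwrite("pics/last_wrist.png",im[...,::-1])
E
python3 chk.py
```

```text
{'clock': 4.75, 'joints': [0.7288, 0.856, -0.6154, 1.7258, 0.6686, 0.7802, 1.3114], 'tool_pos': [0.5555, -0.238, 0.0418], 'tcp_rot': [[-0.9991, 0.0428, 0.0005], [0.0428, 0.9991, -0.0002], [-0.0005, -0.0002, -1.0]], 'force': [-1.6742, 0.4782, 4.9871], 'grasp_force': 45.0391, 'opening': 0.0654}
rim tool frame [-0.0001 -0.0004  0.0317] rim z med -0.0307 tilt deg [ 0.1  -0.13]
ball [ 0.0105 -0.0004 -0.0807] 6417
```

Request:
move_arm:
  plan:
    - {"tx": 0,"ty": 0,"tz": 0.0005,"yaw": 0}
    - {"tx": 0,"ty": 0,"tz": 0.002,"yaw": 0}
    - {"tx": 0,"ty": 0,"tz": 0.004,"yaw": 0}
    - {"tx": 0,"ty": 0,"tz": 0.007,"yaw": 0}
    - {"tx": 0,"ty": 0,"tz": 0.0105,"yaw": 0}
    - {"tx": 0,"ty": 0,"tz": 0.014,"yaw": 0}
    - {"tx": 0,"ty": 0,"tz": 0.018,"yaw": 0}
    - {"tx": 0,"ty": 0,"tz": 0.022,"yaw": 0}
    - {"tx": 0,"ty": 0,"tz": 0.0255,"yaw": 0}
    - {"tx": 0,"ty": 0,"tz": 0.028,"yaw": 0}
    - {"tx": 0,"ty": 0,"tz": 0.0295,"yaw": 0}
    - {"tx": 0,"ty": 0,"tz": 0.03,"yaw": 0}
    - {"tx": 0,"ty": 0,"tz": 0.03,"yaw": 0}
    - {"tx": 0,"ty": 0,"tz": 0.03,"yaw": 0}

```text
clock: 6.2
tool_pos: [0.5551, -0.2381, 0.0711]
tcp_rot: [[-0.999, 0.043, -0.0], [0.043, 0.999, 0.0], [0.0, -0.0, -1.0]]
force: [0.8, -0.5, -1.2]
opening: 0.0656
grasp_force: 44.6
```

```bash
python3 chk.py
python3 - <<'E'
import numpy as np
from station import *
import cv2
p=camera_params("wrist");R=cv2.Rodrigues(np.array(p['rvec'],float))[0];s=observe()
print("cam in tool",((-R.T@np.array(p['tvec']).ravel())-s['tool_pos'])@np.array(s['tcp_rot']))
t=np.arange(1,61)/60;f=10*t**3-15*t**4+6*t**5
for c in range(3):
    b=f[20*c-1] if c else 0
    print(np.c_[-.118*(f-b),.482*(f-b),.0315*(f-b),-1.722*(f-b)][20*c:20*c+20].round(4).tolist())
E
```

```text
{'clock': 6.2, 'joints': [0.7454, 0.8185, -0.6445, 1.7099, 0.6346, 0.8332, 1.3391], 'tool_pos': [0.5551, -0.2381, 0.0711], 'tcp_rot': [[-0.9991, 0.0427, -0.0004], [0.0427, 0.9991, 0.0], [0.0004, -0.0, -1.0]], 'force': [0.7683, -0.5454, -1.1884], 'grasp_force': 44.5663, 'opening': 0.0656}
rim tool frame [-0.0001 -0.0004  0.0317] rim z med -0.0306 tilt deg [ 0.02 -0.01]
ball [ 0.0105 -0.0004 -0.0807] 6407
cam in tool [ 0.07794526 -0.00035256 -0.14335221]
[[-0.0, 0.0, 0.0, -0.0001], [-0.0, 0.0002, 0.0, -0.0006], [-0.0001, 0.0006, 0.0, -0.002], [-0.0003, 0.0013, 0.0001, -0.0046], [-0.0006, 0.0025, 0.0002, -0.0088], [-0.001, 0.0041, 0.0003, -0.0147], [-0.0016, 0.0064, 0.0004, -0.0228], [-0.0023, 0.0093, 0.0006, -0.0331], [-0.0031, 0.0128, 0.0008, -0.0458], [-0.0042, 0.0171, 0.0011, -0.0611], [-0.0054, 0.0221, 0.0014, -0.0791], [-0.0068, 0.0279, 0.0018, -0.0997], [-0.0084, 0.0345, 0.0023, -0.1232], [-0.0102, 0.0418, 0.0027, -0.1493], [-0.0122, 0.0499, 0.0033, -0.1783], [-0.0144, 0.0587, 0.0038, -0.2099], [-0.0167, 0.0683, 0.0045, -0.2441], [-0.0192, 0.0786, 0.0051, -0.2808], [-0.0219, 0.08
[... 785 characters left out ...]
16, 0.0008, -0.0414], [-0.0055, 0.0226, 0.0015, -0.0806], [-0.008, 0.0328, 0.0021, -0.1173], [-0.0104, 0.0424, 0.0028, -0.1515], [-0.0126, 0.0513, 0.0034, -0.1832], [-0.0145, 0.0594, 0.0039, -0.2121], [-0.0163, 0.0667, 0.0044, -0.2382], [-0.0179, 0.0732, 0.0048, -0.2617], [-0.0193, 0.079, 0.0052, -0.2823], [-0.0206, 0.0841, 0.0055, -0.3003], [-0.0216, 0.0883, 0.0058, -0.3156], [-0.0225, 0.0919, 0.006, -0.3283], [-0.0232, 0.0948, 0.0062, -0.3386], [-0.0238, 0.097, 0.0063, -0.3467], [-0.0242, 0.0987, 0.0065, -0.3526], [-0.0244, 0.0999, 0.0065, -0.3568], [-0.0246, 0.1006, 0.0066, -0.3594], [-0.0247, 0.101, 0.0066, -0.3608], [-0.0248, 0.1011, 0.0066, -0.3613], [-0.0248, 0.1012, 0.0066, -0.3614]]
```

View pics/last_wrist.png

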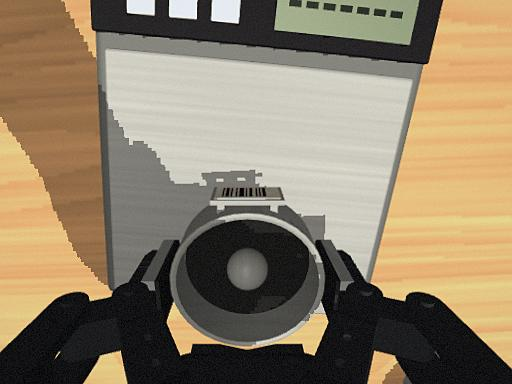

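The wrist view shows the dish clear of the platform. The ball is at the middle, (247,268), and the tag is square at (247,194). I'll make the carry and turn as one smooth motion split over three calls.

Request:
move_arm:
  plan:
    - {"tx": 0,"ty": 0,"tz": 0,"yaw": 0}
    - {"tx": 0,"ty": 0.0002,"tz": 0,"yaw": -0.001}
    - {"tx": -0.0001,"ty": 0.0006,"tz": 0,"yaw": -0.002}
    - {"tx": -0.0003,"ty": 0.0013,"tz": 0.0001,"yaw": -0.005}
    - {"tx": -0.0006,"ty": 0.0025,"tz": 0.0002,"yaw": -0.009}
    - {"tx": -0.001,"ty": 0.0041,"tz": 0.0003,"yaw": -0.015}
    - {"tx": -0.0016,"ty": 0.0064,"tz": 0.0004,"yaw": -0.023}
    - {"tx": -0.0023,"ty": 0.0093,"tz": 0.0006,"yaw": -0.033}
    - {"tx": -0.0031,"ty": 0.0128,"tz": 0.0008,"yaw": -0.046}
    - {"tx": -0.0042,"ty": 0.0171,"tz": 0.0011,"yaw": -0.061}
    - {"tx": -0.0054,"ty": 0.0221,"tz": 0.0014,"yaw": -0.079}
    - {"tx": -0.0068,"ty": 0.0279,"tz": 0.0018,"yaw": -0.1}
    - {"tx": -0.0084,"ty": 0.0345,"tz": 0.0023,"yaw": -0.123}
    - {"tx": -0.0102,"ty": 0.0418,"tz": 0.0027,"yaw": -0.149}
    - {"tx": -0.0122,"ty": 0.0499,"tz": 0.0033,"yaw": -0.178}
    - {"tx": -0.0144,"ty": 0.0587,"tz": 0.0038,"yaw": -0.21}
    - {"tx": -0.0167,"ty": 0.0683,"tz": 0.0045,"yaw": -0.244}
    - {"tx": -0.0192,"ty": 0.0786,"tz": 0.0051,"yaw": -0.281}
    - {"tx": -0.0219,"ty": 0.0896,"tz": 0.0059,"yaw": -0.32}
    - {"tx": -0.0248,"ty": 0.1012,"tz": 0.0066,"yaw": -0.361}

```text
clock: 8.25
tool_pos: [0.5303, -0.136, 0.0781]
tcp_rot: [[-0.919, 0.395, 0.0], [0.395, 0.919, 0.0], [-0.0, 0.0, -1.0]]
force: [0.4, 0.4, -1.2]
opening: 0.0659
grasp_force: 44.6
```

Request:
move_arm:
  plan:
    - {"tx": -0.003,"ty": 0.0122,"tz": 0.0008,"yaw": -0.044}
    - {"tx": -0.0061,"ty": 0.0249,"tz": 0.0016,"yaw": -0.089}
    - {"tx": -0.0093,"ty": 0.0382,"tz": 0.0025,"yaw": -0.136}
    - {"tx": -0.0127,"ty": 0.0518,"tz": 0.0034,"yaw": -0.185}
    - {"tx": -0.0161,"ty": 0.0659,"tz": 0.0043,"yaw": -0.235}
    - {"tx": -0.0197,"ty": 0.0803,"tz": 0.0052,"yaw": -0.287}
    - {"tx": -0.0232,"ty": 0.095,"tz": 0.0062,"yaw": -0.339}
    - {"tx": -0.0269,"ty": 0.1098,"tz": 0.0072,"yaw": -0.392}
    - {"tx": -0.0305,"ty": 0.1248,"tz": 0.0082,"yaw": -0.446}
    - {"tx": -0.0342,"ty": 0.1398,"tz": 0.0091,"yaw": -0.5}
    - {"tx": -0.0379,"ty": 0.1549,"tz": 0.0101,"yaw": -0.553}
    - {"tx": -0.0416,"ty": 0.1699,"tz": 0.0111,"yaw": -0.607}
    - {"tx": -0.0452,"ty": 0.1847,"tz": 0.0121,"yaw": -0.66}
    - {"tx": -0.0488,"ty": 0.1994,"tz": 0.013,"yaw": -0.712}
    - {"tx": -0.0523,"ty": 0.2138,"tz": 0.014,"yaw": -0.764}
    - {"tx": -0.0558,"ty": 0.2278,"tz": 0.0149,"yaw": -0.814}
    - {"tx": -0.0591,"ty": 0.2415,"tz": 0.0158,"yaw": -0.863}
    - {"tx": -0.0624,"ty": 0.2547,"tz": 0.0166,"yaw": -0.91}
    - {"tx": -0.0655,"ty": 0.2675,"tz": 0.0175,"yaw": -0.956}
    - {"tx": -0.0685,"ty": 0.2797,"tz": 0.0183,"yaw": -0.999}

```text
clock: 10.25
tool_pos: [0.4615, 0.1442, 0.0965]
tcp_rot: [[-0.166, 0.986, 0.0], [0.986, 0.166, 0.001], [0.001, 0.0, -1.0]]
force: [0.0, 0.6, -0.4]
opening: 0.0659
grasp_force: 44.6
```

Request:
move_arm:
  plan:
    - {"tx": -0.0028,"ty": 0.0116,"tz": 0.0008,"yaw": -0.041}
    - {"tx": -0.0055,"ty": 0.0226,"tz": 0.0015,"yaw": -0.081}
    - {"tx": -0.008,"ty": 0.0328,"tz": 0.0021,"yaw": -0.117}
    - {"tx": -0.0104,"ty": 0.0424,"tz": 0.0028,"yaw": -0.152}
    - {"tx": -0.0126,"ty": 0.0513,"tz": 0.0034,"yaw": -0.183}
    - {"tx": -0.0145,"ty": 0.0594,"tz": 0.0039,"yaw": -0.212}
    - {"tx": -0.0163,"ty": 0.0667,"tz": 0.0044,"yaw": -0.238}
    - {"tx": -0.0179,"ty": 0.0732,"tz": 0.0048,"yaw": -0.262}
    - {"tx": -0.0193,"ty": 0.079,"tz": 0.0052,"yaw": -0.282}
    - {"tx": -0.0206,"ty": 0.0841,"tz": 0.0055,"yaw": -0.3}
    - {"tx": -0.0216,"ty": 0.0883,"tz": 0.0058,"yaw": -0.316}
    - {"tx": -0.0225,"ty": 0.0919,"tz": 0.006,"yaw": -0.328}
    - {"tx": -0.0232,"ty": 0.0948,"tz": 0.0062,"yaw": -0.339}
    - {"tx": -0.0238,"ty": 0.097,"tz": 0.0063,"yaw": -0.347}
    - {"tx": -0.0242,"ty": 0.0987,"tz": 0.0065,"yaw": -0.353}
    - {"tx": -0.0244,"ty": 0.0999,"tz": 0.0065,"yaw": -0.357}
    - {"tx": -0.0246,"ty": 0.1006,"tz": 0.0066,"yaw": -0.359}
    - {"tx": -0.0247,"ty": 0.101,"tz": 0.0066,"yaw": -0.361}
    - {"tx": -0.0248,"ty": 0.1012,"tz": 0.0066,"yaw": -0.361}
    - {"tx": -0.0248,"ty": 0.1012,"tz": 0.0066,"yaw": -0.361}

```text
clock: 12.25
tool_pos: [0.4372, 0.2439, 0.1028]
tcp_rot: [[0.192, 0.981, -0.0], [0.981, -0.192, -0.0], [-0.0, -0.0, -1.0]]
force: [0.3, 0.2, -1.2]
opening: 0.0655
grasp_force: 44.6
```

```bash
python3 chk.py
python3 - <<'E'
from h import *
for n in("side","scene"):
    im,w=cloud(n); np.savez(n+"3.npz",im=im,w=w)
    if n=="side": b=cv2.resize(im[60:204,130:322,::-1],(512,384))
cv2.imwrite("pics/f1.png",cv2.resize(np.hstack([cv2.imread("pics/last_wrist.png"),b]),(800,300)))
E
```

```text
{'clock': 12.25, 'joints': [-0.4877, 0.5686, -0.0955, 1.9905, 0.0929, 0.5866, -0.8388], 'tool_pos': [0.4372, 0.2439, 0.1028], 'tcp_rot': [[0.1919, 0.9814, -0.0001], [0.9814, -0.1919, -0.0], [-0.0, -0.0001, -1.0]], 'force': [0.2941, 0.1792, -1.1671], 'grasp_force': 44.5773, 'opening': 0.0655}
rim tool frame [-0.0004  0.0003  0.0317] rim z med -0.0307 tilt deg [-0.    0.03]
ball [ 0.0104  0.0004 -0.0806] 6355
```

View pics/f1.png

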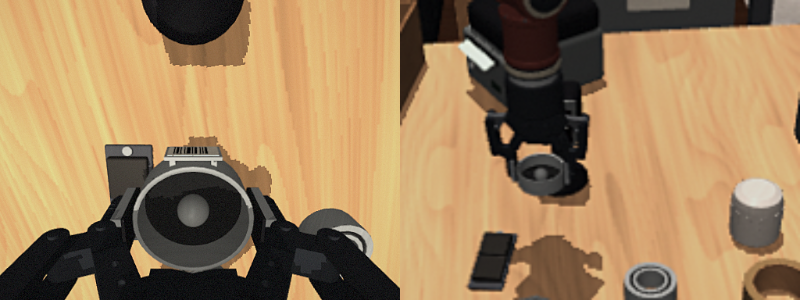

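The left half shows the ball centred at (192,210) and the tag at (192,153), in line with the scanner foot's arc at (192,45). The right half shows the dish level in front of the scanner. Last check: the foot's centre from the wrist camera.

Run:
```python
from h import *
from scipy.optimize import least_squares
s=observe();T=np.array(s['tool_pos']);R=np.array(s['tcp_rot'])
im,w=cloud("wrist"); g=cv2.cvtColor(im,cv2.COLOR_RGB2GRAY)
L=(w-T)@R
m=(w[...,2]>.005)&(w[...,2]<.045)&(g<60); m[70:]=False
# boundary: lowest dark pixel per column -> outer arc
A=np.array([L[np.where(m[:,u])[0].max(),u] for u in range(512) if m[:,u].sum()>3]); A=A[np.isfinite(A[:,0])]
q=least_squares(lambda q:np.hypot(A[:,0]-q[0],A[:,1]-q[1])-.046,[.15,0],loss='soft_l1',f_scale=.001).x
print("foot arc centre in tool frame (expect x=.1475,y=0)",q.round(4),len(A),"z",np.median(w[m][:,2]))
print("max qd",np.abs(s['qd']).max(), s['clock'])
for n in("side3","scene3"):
    P=np.load(n+".npz")['w']; c=(P[...,:2]-np.array([.465,.387])); k=np.hypot(c[...,0],c[...,1])<.07
    t=P[k&(P[...,2]>.158)&(P[...,2]<.175)]; print(n,cv2.minAreaRect((t[:,:2]*1000).astype(np.float32)),len(t))
```

```text
foot arc centre in tool frame (expect x=.1475,y=0) [ 0.1464 -0.0002] 129 z 0.01531709939667351
max qd 0.001125342569589604 12.4
side3 ((490.0497741699219, 379.7533264160156), (55.64086151123047, 24.217674255371094), 85.69329071044922) 83
scene3 ((465.8774108886719, 388.8175048828125), (58.25836944580078, 76.79476928710938), 77.64932250976562) 710
```

Request:
move_arm:
  plan:
    - {"tx": 0,"ty": 0,"tz": -0.001,"yaw": 0}
    - {"tx": 0,"ty": 0,"tz": -0.001,"yaw": 0}
    - {"tx": 0,"ty": 0,"tz": -0.001,"yaw": 0}
    - {"tx": 0,"ty": 0,"tz": -0.001,"yaw": 0}
    - {"tx": 0,"ty": 0,"tz": -0.001,"yaw": 0}
    - {"tx": 0,"ty": 0,"tz": -0.001,"yaw": 0}
    - {"tx": 0,"ty": 0,"tz": -0.001,"yaw": 0}
    - {"tx": 0,"ty": 0,"tz": -0.001,"yaw": 0}
    - {"tx": 0,"ty": 0,"tz": -0.001,"yaw": 0}
    - {"tx": 0,"ty": 0,"tz": -0.001,"yaw": 0}
    - {"tx": 0,"ty": 0,"tz": -0.001,"yaw": 0}
    - {"tx": 0,"ty": 0,"tz": -0.001,"yaw": 0}

```text
clock: 13.65
tool_pos: [0.4372, 0.244, 0.1018]
tcp_rot: [[0.192, 0.981, -0.0], [0.981, -0.192, 0.0], [0.0, -0.0, -1.0]]
force: [-0.6, -0.0, -1.4]
opening: 0.0658
grasp_force: 44.6
```

```bash
python3 -c "
from station import *
s=observe();print(s['clock'],s['tool_pos'],s['grasp_force'],max(abs(x) for x in s['qd']));print(sign_off())"
```

```text
13.65 [0.43716711 0.24402917 0.1018049 ] 44.585640504956245 0.001933713941763088
the job is handed in; nothing more can be done
None
```

Job handed in at 13.65 s: the arm holds the dish level and still with the ball in the middle, the tag facing the scanner window in line with its middle and about 79 mm from it by my measurement.

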